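Slide a scored styrene panel out over the building board's edge, ready to snap

ROBOT

A 6-joint arm with a two-finger parallel gripper is mounted at the origin on the work surface. World frame = base frame: x ahead of the robot, y to its left, z up, the work surface at z = 0. Lengths are in m, angles in rad, forces in N, time in s.
With the tool pointing down it reaches from about 0.3 to 0.775 m from the base axis. Payload 14.6 kg.
Tool frame: the origin (TCP) lies where the fingers leave the gripper's body, on its centre line; the fingertips stand 73 mm ahead of it and the grasp point (between the pads) lies 54 mm ahead of it; x points along the fingers, y is the direction in which the jaws open and shut, and the axes are right-handed (so a half turn about x gives the same grasp; the last joint's range is limited). The gripper opens to 85 mm and grips with 20 to 120 N. Pads are 22 mm wide; open, the fingers measure 114 mm over their backs; the gripper's body (76 mm by 85 mm) begins 54 mm behind the grasp point. The pads swing forward as they close: fully open they stand 13 mm farther back than shut.
Start: joints at [1.156, 0.3, 1.521, -0, 1.321, -0.067], TCP at [0.187, 0.517, 0.304] pointing down, gripper open.
Joint ranges: [-3.03, 3.03], [-0.79, 2.21], [0.23, 2.52], [-1.04, 4.18], [0, 3.07], [-2.55, 2.55]. Speed limits (rad/s): [2.22, 2.22, 2.57, 3.14, 3.14, 3.14].

INTERFACE

Orientations are given as a unit quaternion [x, y, z, w].
In Python, from cell import sensors, viewer, job gives the robot as it stands.
- The arm moves only by the shell command python3 -m jog 'ROWS' [FORCE]. ROWS is JSON, a list of rows, each an object of numbers: "dx", "dy", "dz": the shift along the tool's x, y, z in mm; "ax", "ay", "az": the turn, a rotation vector about the tool's x, y, z in degrees; "hand": the gripper's target within -1 to 1 (fully open at 1, half-way at 0, shut at -1). In form: [{"dx": .., "dy": .., "dz": .., "ax": .., "ay": .., "az": .., "hand": ..}, ...]. A call has exactly 8 rows; each row is the pose to reach, as a shift and turn from the pose commanded when the call began, along the tool's axes at that moment; what a row does not reach only later rows make up. A row lasts 1/10 s, in which the tool goes at most 50 mm and 8.59 degrees, less where a joint would pass 70% of its speed; a pose out of reach is approached as far as the arm can. A call with a gripper value outside its range is refused whole. The fingers move at their own pace and stop on an object; FORCE is the grip in N (left out, the last holds). Time passes only in rows, so rows that repeat a pose let the fingers close, or fill a call up. It gives the time, the measured TCP pose, the force and the opening at its end, in the units of the state.
- sensors.state(): the state, without advancing time (a new reading comes with each control period).
- viewer.read_camera(name): name is "scene" or "side" or "wrist"; returns the picture (420x560x3 uint8, red, green, blue); there is no depth.
- viewer.get_calibration(name): a dict with "vfov" (degrees; the focal length in pixels is half the picture's height over the tangent of half this angle, whatever the lens; pixels are square), "cx", "cy" (the principal point, pixels), "dist_coeffs" ([k1, k2, p1, p2, k3] as OpenCV has them; the pictures are not rectified), "eye" and "orientation" of the camera in the world. Camera axes: x right, y down, z forward; pixel columns grow to the right and rows downward; lengths in m; the calibration is good to about 2 mm. A picture is of the moment at which its call begins: read the wrist's pose just before it. get_calibration takes no time and is no camera call; for the wrist camera it gives the pose at the moment of the call.
- job.hand_in(): hands the job in, once; it reports no verdict.
The state is a dict: "clock": time; "joints": joint angles; "joint_vel": joint speeds; "tau": joint torques, N m; "eef_pos": TCP position; "tcp_rot": TCP orientation; "contact_force": force on the tool from outside, world axes, zero at the start; "wrist_torque": the same for the moment, N m; "opening": finger opening in m.
Only numpy, scipy, OpenCV 4.12 (cv2) and the standard library are available. Lean on these libraries where they do the work, as an engineer would, in place of code of your own. Each camera call takes 0.05 s, during which the arm holds its last target. There are 200 camera calls.

TASK

The white styrene panel on the building board has been scored across for snapping, and its waste strip is hatched. With the fingertips, slide it flat along the board until the scored line lies along the board's front edge (the long edge away from the robot) to within a few millimetres over its whole length, so that just the hatched strip hangs over, then let go of it. Do not pick the panel up or tip it, and leave the locomotive, tweezers, signal box shell and footbridge where they are.

Things in the scene. Friction and masses are not known exactly. Their poses are not given: they have to be found in the camera images.
- board: Building board that does not move: brown MDF top 280 (x) x 380 (y) x 15 mm with flush dark brown lippings along its two long edges, on battens and rubber feet. Origin: centre of its underside, on the table; z up; its flat top is at z = 42 mm. x points to the front edge, which is at x = +140 mm in its own frame and runs along its y; nothing is under the front edge but the table, 42 mm down.
- panel: Loose white styrene sheet, 140 (x) x 100 (y) x 3 mm, 35 to 70 g, flat on the board. Origin: centre of its underside; x points to the hatched end, z up. A black scored line 2.5 mm wide crosses it at x = +35 mm; the hatched strip runs from there to its end at x = +70 mm. It slides easily (friction about 0.3) and follows fingertips pressed on its top with 5 to 20 N; pressed beyond the edge it tips.
- line_left (a point): Left (+y) end of the panel's scored line, on its top face: x = +35, y = +50, z = +3 mm in the panel's frame.
- line_right (a point): Right (-y) end of the panel's scored line, on its top face: x = +35, y = -50, z = +3 mm in the panel's frame.
- diesel: Bystander: dark blue diecast shunting locomotive, 128 (x) x 36 x 51 mm, 0.32 kg, standing on the board to one side of the panel. Origin: centre of its underside, z up.
- tweezers: Bystander: steel tweezers, 121 (x) x 16 x 9 mm, lying on the board on the panel's other side. Origin: near their middle, on their underside, z up.
- signal_box: Bystander: printed tin signal box shell (brick red below, green window frames), open at the top, 90 (x) x 60 x 84 mm, 90 g, standing on the table beside the board. Origin: centre of its underside, z up.
- footbridge: Bystander: orange plastic footbridge with two flights of stairs, 92 (x) x 132 x 80 mm, 60 g, standing on the table beside the board. Origin: centre of its underside, z up.

How it is judged:
At the end, for the whole second after the job is handed in: Both ends of the scored line are within 4 mm of the board's front edge (measured square to the edge), the hatched strip being the part that overhangs; the panel lies flat and still on the board, wholly between the board's two sides; each bystander stands within 15 mm of its start and upright (x of line_left in the frame of board between 0.136 and 0.144 m and y of line_left in the frame of board between -0.19 and 0.19 m and x of line_right in the frame of board between 0.136 and 0.144 m and y of line_right in the frame of board between -0.19 and 0.19 m and x of panel in the frame of board below 0.14 m and angle between panel's own z axis and vertical below 0.03 rad and z of panel in the frame of board between 0.04 and 0.044 m and linear speed of panel below 0.01 m/s and distance of each of diesel, tweezers, signal_box, footbridge from where it was at the start of the episode below 0.015 m and angle between each of diesel, tweezers, signal_box, footbridge's own z axis and vertical below 0.15 rad); the robot touches nothing.
It fails at once if the panel is lifted off the board or tipped (more than 5 mm up or about 5 degrees) (z of panel in the frame of board above 0.047 m or angle between panel's own z axis and vertical above 0.09 rad).
It fails at once if the locomotive is moved more than 15 mm or knocked over (distance of diesel from where it was at the start of the episode above 0.015 m or angle between diesel's own z axis and vertical above 0.3 rad).
It fails at once if the tweezers are moved more than 15 mm or knocked over (distance of tweezers from where it was at the start of the episode above 0.015 m or angle between tweezers's own z axis and vertical above 0.3 rad).
It fails at once if the signal box shell is moved more than 15 mm or knocked over (distance of signal_box from where it was at the start of the episode above 0.015 m or angle between signal_box's own z axis and vertical above 0.3 rad).
It fails at once if the footbridge is moved more than 15 mm or knocked over (distance of footbridge from where it was at the start of the episode above 0.015 m or angle between footbridge's own z axis and vertical above 0.3 rad).
It also fails if it takes over 38 s, if anything falls off the work surface, if the arm or the gripper's body presses on something with over 40 N, if the wrist force passes 120 N, or if a joint passes its speed limit or range.

## Working session

There is one attempt and no reset: what is moved stays moved. The work goes in short steps, Python scripts to look and compute and a shell command to move; the robot and the scene stay as the last step left them, time stands still between calls to the robot, and variables do not carry over. Pictures are saved under pics/ and viewed, about 8 in all and at most 12, crops included, and the job is handed in when it is done.

```bash
mkdir -p pics; ls; python3 - <<'E'
from cell import sensors, viewer
import cv2,numpy as np
s=sensors.state();print(s)
ims=[]
for n in ("scene","side","wrist"):
    c=viewer.get_calibration(n);print(n,c)
    im=viewer.read_camera(n)[:,:,::-1];cv2.imwrite(f"pics/{n}0.png",im);
E
```

```text
pics
{'clock': 0.0, 'joints': array([ 1.15641848e+00,  3.00472405e-01,  1.52159692e+00,  1.39624644e-05,
        1.32069878e+00, -6.66183430e-02]), 'joint_vel': array([-0.00172625,  0.00112286,  0.00070478,  0.00025247, -0.00132214,
        0.00046085]), 'tau': array([ 7.29404837e-04, -5.43507886e+01, -3.61790979e+01, -4.12330257e-05,
        4.02181438e-03,  1.30841011e-05]), 'eef_pos': array([0.1873837 , 0.51693139, 0.30331385]), 'tcp_rot': array([ 0.12193163,  0.69654759, -0.1227366 ,  0.69634033]), 'contact_force': array([-0.22407136,  0.14409754,  0.05359865]), 'wrist_torque': array([-0.06117163,  0.02455209, -0.0056267 ]), 'opening': 0.08539358347698198}
scene {'vfov': 54.17892893337224, 'cx': 278.95607945963053, 'cy': 201.83351649994609, 'dist_coeffs': array([0.00614407, 0.        , 0.        , 0.        , 0.        ]), 'eye': array([ 1.227842  , -0.0896428 ,  0.72624908]), 'orientation': array([ 0.69751129,  0.59862385, -0.2537741 , -0.30120788])}
side {'vfov': 45.64244071109211, 'cx': 279.08337793181533, 'cy': 212.68647450323854, 'dist_coeffs': array([-0.12501404,  0.        ,  0.        ,  0.        ,  0.        ]), 'eye': array([ 0.36591021, -0.87524758,  0.6944367 ]), 'orientation': array([ 0.88369205, -0.09520352,  0.03567706, -0.45689363])}
wrist {'vfov': 66.52119716256372, 'cx': 273.6074995224182, 'cy': 209.09410136691736, 'dist_coeffs': array([-0.05825829,  0.        ,  0.        ,  0.        ,  0.        ]), 'eye': array([0.11678884, 0.54222539, 0.37331172]), 'orientation': array([0.80959884, 0.56836648, 0.08399368, 0.12022612])}
```

View pics/scene0.png

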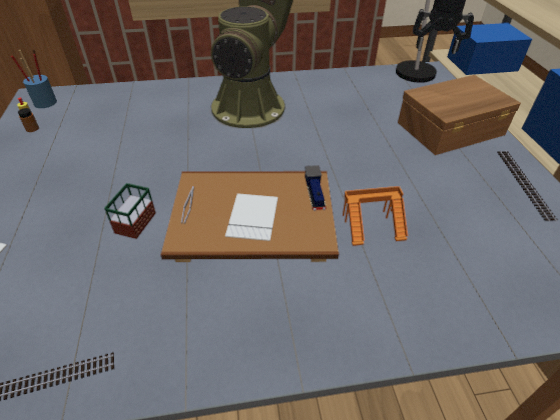

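View pics/side0.png

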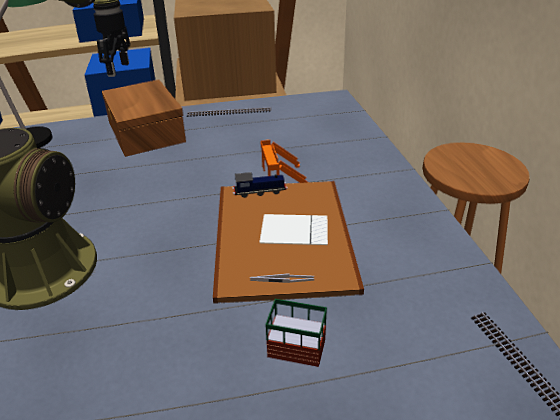

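```bash
cat > h.py <<'E'
import cv2,numpy as np
from scipy.spatial.transform import Rotation as R
from cell import sensors, viewer
def ray(c,uv):
    f=210/np.tan(np.radians(c["vfov"])/2)
    K=np.array([[f,0,c["cx"]],[0,f,c["cy"]],[0,0,1]])
    p=cv2.undistortPoints(np.array(uv,float).reshape(-1,1,2),K,c["dist_coeffs"]).reshape(-1,2)
    d=R.from_quat(c["orientation"]).apply(np.c_[p,np.ones(len(p))])
    return c["eye"],d
def plane(c,uv,z):
    e,d=ray(c,uv); return e+d*((z-e[2])/d[:,2])[:,None]
def tri(c1,a,c2,b):
    e1,d1=ray(c1,a);e2,d2=ray(c2,b);o=[]
    for u,v in zip(d1,d2):
        t=np.linalg.lstsq(np.c_[u,-v],e2-e1,rcond=None)[0]
        p,q=e1+t[0]*u,e2+t[1]*v;o.append(np.r_[(p+q)/2,np.linalg.norm(p-q)])
    return np.array(o)
E
python3 - <<'E'
from h import *
np.set_printoptions(precision=4,suppress=True)
A=viewer.get_calibration("scene");B=viewer.get_calibration("side")
# panel back corners (x small): left(+y) ,right ; scored line ends ; 
print("panel score mid/back",tri(A,[(276,195),(238,195),(272,228),(230,226)],B,[(265,215),(260,242),(310,216),(311,243)]))
print("panel",plane(A,[(276,195),(238,195),(272,228),(230,226),(269,238),(227,236)],.045))
print("board scene front/back",plane(A,[(337,250),(165,250),(330,172),(182,172)],.042))
print("board side",plane(B,[(221,187),(336,181),(363,291),(214,298)],.042))
print("tw",plane(A,[(192,189),(183,221)],.045),"loco",plane(A,[(318,208)],.045))
E
```

```text
panel score mid/back [[ 0.5006  0.0205  0.0464  0.0034]
 [ 0.4759 -0.0688  0.0403  0.0037]
 [ 0.5998 -0.0025  0.041   0.0012]
 [ 0.5784 -0.0958  0.0405  0.0025]]
panel [[ 0.497   0.0219  0.045 ]
 [ 0.4833 -0.0701  0.045 ]
 [ 0.6042 -0.0034  0.045 ]
 [ 0.584  -0.0965  0.045 ]
 [ 0.6328 -0.0142  0.045 ]
 [ 0.6132 -0.1052  0.045 ]]
board scene front/back [[ 0.6859  0.1262  0.042 ]
 [ 0.6308 -0.2391  0.042 ]
 [ 0.4267  0.1755  0.042 ]
 [ 0.3701 -0.2069  0.042 ]]
board side [[ 0.4181  0.165   0.042 ]
 [ 0.6985  0.1247  0.042 ]
 [ 0.6354 -0.2549  0.042 ]
 [ 0.3643 -0.2108  0.042 ]]
tw [[ 0.4445 -0.181   0.045 ]
 [ 0.5524 -0.2017  0.045 ]] loco [[0.5566 0.1135 0.045 ]]
```

```bash
python3 - <<'E'
import cv2
a=cv2.imread("pics/scene0.png")[160:270,150:345];b=cv2.imread("pics/side0.png")[165:305,205:370]
a=cv2.resize(a,None,fx=4,fy=2.7*1,interpolation=cv2.INTER_CUBIC);b=cv2.resize(b,None,fx=2.1,fy=2.1,interpolation=cv2.INTER_CUBIC)
import numpy as np
o=np.zeros((600,800,3),np.uint8);o[:a.shape[0],:a.shape[1]]=a;o[300:300+min(300,b.shape[0]),:b.shape[1]]=b[:300];cv2.imwrite("pics/crop.png",o)
E
```

```text
(no output)
```

View pics/crop.png

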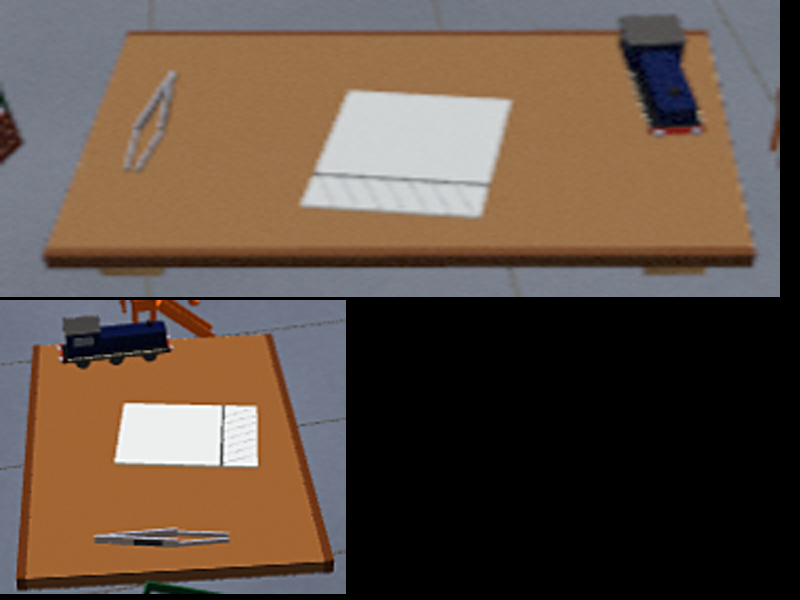

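```bash
cat >> h.py <<'E'
def goal(p,yaw,pr=True):
    "rows' dx..az from the current pose to TCP p, tool down, jaws (tool y) along board y at yaw (deg) "
    s=sensors.state();T=R.from_quat(s["tcp_rot"])
    best=None
    for k in (0,180):
        a=np.radians(yaw+90+k);y=np.array([np.cos(a),np.sin(a),0]);x=np.array([0,0,-1.])
        G=R.from_matrix(np.c_[x,y,np.cross(x,y)]);rv=(T.inv()*G).as_rotvec(degrees=True)
        if best is None or np.linalg.norm(rv)<np.linalg.norm(best): best=rv
    d=T.inv().apply(np.array(p)-s["eef_pos"])*1000
    print("d",d.round(1),"a",best.round(2),"F",s["contact_force"].round(1),"t",s["clock"],"pos",s["eef_pos"].round(4),"open",s["opening"])
E
python3 - <<'E'
from h import *
T=R.from_quat(sensors.state()["tcp_rot"]);print(T.as_matrix().round(3))
c=viewer.get_calibration("wrist");s=sensors.state()
print(T.inv().apply(c["eye"]-s["eef_pos"]),(T.inv()*R.from_quat(c["orientation"])).as_matrix().round(2))
goal((.54,-.03,.30),-9.5)
E
```

```text
[[-0.     0.341  0.94 ]
 [-0.001  0.94  -0.341]
 [-1.    -0.001 -0.   ]]
[-0.06992566 -0.00036794 -0.07499473] [[-0.   -0.29  0.96]
 [ 1.    0.    0.  ]
 [-0.    0.96  0.29]]
d [   3.8 -394.1  517.9] a [-1.042e+01 -1.000e-02  5.000e-02] F [0.5 0.3 0.1] t 0.15 pos [0.1874 0.517  0.3035] open 0.08531345211890148
```

```bash
python3 -m jog '[{"dy":-28,"dz":37,"ax":-1,"hand":0},{"dy":-56,"dz":74,"ax":-3,"hand":0},{"dy":-84,"dz":111,"ax":-5,"hand":0},{"dy":-112,"dz":148,"ax":-7,"hand":0},{"dy":-140,"dz":185,"ax":-8,"hand":0},{"dy":-168,"dz":222,"ax":-9,"hand":0},{"dy":-196,"dz":259,"ax":-10,"hand":0},{"dy":-224,"dz":296,"ax":-10.4,"hand":0}]' 20; python3 -c "
from h import *
goal((.54,-.03,.30),-9.5)"
```

```text
d [   3.8 -394.1  517.9] a [-1.042e+01 -1.000e-02  5.000e-02] F [0.5 0.3 0.1] t 0.15 pos [0.1874 0.517  0.3035] open 0.08531345211890148invalid input
```

```bash
python3 -m jog '[{"dx":0,"dy":-28,"dz":37,"ax":-1,"ay":0,"az":0,"hand":0},{"dx":0,"dy":-56,"dz":74,"ax":-3,"ay":0,"az":0,"hand":0},{"dx":0,"dy":-84,"dz":111,"ax":-5,"ay":0,"az":0,"hand":0},{"dx":0,"dy":-112,"dz":148,"ax":-7,"ay":0,"az":0,"hand":0},{"dx":0,"dy":-140,"dz":185,"ax":-8,"ay":0,"az":0,"hand":0},{"dx":0,"dy":-168,"dz":222,"ax":-9,"ay":0,"az":0,"hand":0},{"dx":0,"dy":-196,"dz":259,"ax":-10,"ay":0,"az":0,"hand":0},{"dx":0,"dy":-224,"dz":296,"ax":-10.4,"ay":0,"az":0,"hand":0}]' 20; python3 -c "
from h import *
goal((.54,-.03,.30),-9.5)"
```

```text
clock: 0.95
eef_pos: [0.39, 0.2038, 0.304]
tcp_rot: [0.058, 0.705, -0.058, 0.705]
contact_force: [1.6, -0.3, 0.5]
opening: 0.0427
d [   4.  -205.9  186.5] a [ 0.02  0.01 -0.01] F [ 1.6 -0.3  0.5] t 0.95 pos [0.39   0.2038 0.304 ] open 0.04274956831203876
```

```bash
python3 -m jog '[{"dx":0,"dy":-34,"dz":31,"ax":0,"ay":0,"az":0,"hand":0},{"dx":0,"dy":-68,"dz":62,"ax":0,"ay":0,"az":0,"hand":0},{"dx":0,"dy":-102,"dz":93,"ax":0,"ay":0,"az":0,"hand":0},{"dx":0,"dy":-136,"dz":124,"ax":0,"ay":0,"az":0,"hand":0},{"dx":0,"dy":-170,"dz":155,"ax":0,"ay":0,"az":0,"hand":0},{"dx":0,"dy":-206,"dz":186,"ax":0,"ay":0,"az":0,"hand":0},{"dx":0,"dy":-206,"dz":186,"ax":0,"ay":0,"az":0,"hand":0},{"dx":0,"dy":-206,"dz":186,"ax":0,"ay":0,"az":0,"hand":0}]' 20; python3 -c "
from h import *
goal((.54,-.03,.30),-9.5)
c=viewer.get_calibration('wrist');im=viewer.read_camera('wrist');cv2.imwrite('pics/w1.png',im[:,:,::-1])
import pickle;pickle.dump(c,open('w1.pkl','wb'))"
```

```text
clock: 1.75
eef_pos: [0.5387, -0.0291, 0.3032]
tcp_rot: [0.059, 0.705, -0.059, 0.704]
contact_force: [-0.0, -0.3, -0.2]
opening: 0.0431
d [ 3.2 -0.7  1.4] a [-0.13 -0.07 -0.  ] F [-0.  -0.3 -0.2] t 1.75 pos [ 0.5387 -0.0291  0.3032] open 0.04311026965293056
```

View pics/w1.png

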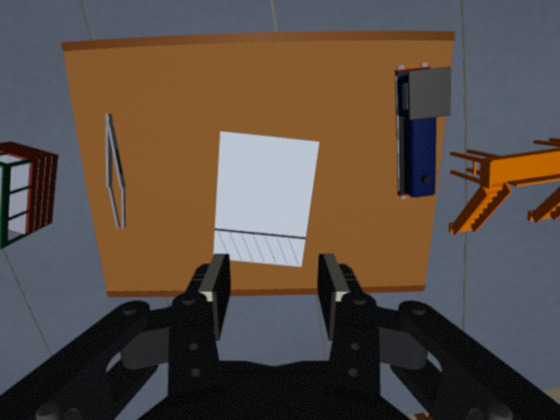

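```bash
cat >> h.py <<'E'
def measure(im,c,cols,rows=(150,419),zt=.045,zb=.042):
    "im BGR wrist picture -> line ends (left,right), edge point & yaw, corners"
    I=im.astype(int);b,g,r=I[...,0],I[...,1],I[...,2]
    w=((I.min(2)>120)&(I.max(2)-I.min(2)<60)).astype(np.uint8)
    br=((r-b)>12).astype(np.uint8)
    w=cv2.morphologyEx(w,cv2.MORPH_OPEN,np.ones((5,5)))
    # join over the dark line
    wc=cv2.morphologyEx(w,cv2.MORPH_CLOSE,np.ones((9,9)))
    E=[]
    for u in cols:
        k=np.where(br[:,u])[0];k=k[(k>=rows[0])&(k<rows[1])]
        if len(k)==0: continue
        v=k.max()
        if v+5<420 and b[v+3,u]>60 and b[v+3,u]>r[v+3,u] : 
            # subpixel: crossing of r-b between inside and outside
            s=(r-b)[v-2:v+4,u].astype(float);m=(s[0]+s[-1])/2
            i=np.where(s<m)[0][0];E.append((u,v-2+i-1+(s[i-1]-m)/(s[i-1]-s[i])))
    P=plane(c,E,zb)[:,:2]
    f=cv2.fitLine(P.astype(np.float32),cv2.DIST_HUBER,0,.001,.001).ravel()
    d=f[:2]*np.sign(f[1]);n=np.array([d[1],-d[0]]);p0=f[2:]
    return w,wc,np.array(E),d,n,p0,np.std((P-p0)@n)
E
python3 - <<'E'
from h import *
import pickle
np.set_printoptions(precision=4,suppress=True)
c=pickle.load(open('w1.pkl','rb'));im=cv2.imread('pics/w1.png')
cols=list(range(115,160))+list(range(235,310))+list(range(385,420))
w,wc,E,d,n,p0,sd=measure(im,c,cols)
print("edge n",len(E),"yaw",np.degrees(np.arctan2(n[1],n[0])),p0,sd,E[::20])
n_,lab,st,ce=cv2.connectedComponentsWithStats(wc);i=lab[190,265];m=(lab==i).astype(np.uint8)
ct=max(cv2.findContours(m,0,2)[0],key=cv2.contourArea)
q=cv2.approxPolyDP(ct,8,True).reshape(-1,2);print("quad",q,plane(c,q,.045)[:,:2])
# dark line: min of grey per column
g=cv2.cvtColor(im,6).astype(float);L=[]
for u in range(220,300):
    s=g[222:246,u];k=s.argmin()
    if s[k]<110:
        wt=np.clip(150-s[max(k-2,0):k+3],0,None);L.append((u,222+k-2+(wt*np.arange(5)).sum()/wt.sum()))
L=np.array(L);PL=plane(c,L,.045)[:,:2]
f=cv2.fitLine(PL.astype(np.float32),cv2.DIST_HUBER,0,.001,.001).ravel();ld=f[:2]*np.sign(f[1])
print("line yaw",np.degrees(np.arctan2(-ld[0],ld[1])),len(L),f[2:],np.std((PL-f[2:])@[ld[1],-ld[0]]))
Q=plane(c,q,.045)[:,:2];print("centre",Q.mean(0))
lm=Q.mean(0)+np.array([ld[1],-ld[0]])*((f[2:]-Q.mean(0))@[ld[1],-ld[0]])
print("line mid",lm,"to edge mm",[(1000*(p0-(lm+s*.05*ld))@n).round(1) for s in (1,0,-1)],"along-edge ",(p0-lm)@d)
A=viewer.get_calibration("scene")
print(tri(c,[(220,132),(319,141),(305,237),(214,230)],A,[(150+348/4,160+91/2.7),(150+511/4,160+99/2.7),(150+489/4,160+185/2.7),(150+315/4,160+174/2.7)]))
E
```

```text
edge n 143 yaw -8.294258 [ 0.6634 -0.0795] 0.0001148944735528497 [[115.     296.6875]
 [135.     296.3824]
 [155.     296.2838]
 [250.     295.2333]
 [270.     294.7073]
 [290.     294.4184]
 [385.     291.7386]
 [405.     291.4744]]
quad [[220 131]
 [213 253]
 [300 266]
 [318 142]] [[ 0.473  -0.0724]
 [ 0.602  -0.1086]
 [ 0.634  -0.0147]
 [ 0.5002  0.023 ]]
line yaw -15.545747 80 [ 0.5848 -0.062 ] 9.318338057681029e-05
centre [ 0.5523 -0.0432]
line mid [ 0.5874 -0.0529] to edge mm [np.float64(72.8), np.float64(79.1), np.float64(85.4)] along-edge  -0.015360429254740534
[[ 0.4742 -0.0726  0.0415  0.0012]
 [ 0.4998  0.0252  0.0414  0.0012]
 [ 0.6018 -0.0033  0.0406  0.0016]
 [ 0.5762 -0.1004  0.0429  0.0029]]
```

```bash
python3 -c "
from h import *
goal((.5446,-.0411,.135),-15.5)"
```

```text
d [168.5 -11.7   8.3] a [ 5.95 -0.05 -0.  ] F [ 0.   0.1 -0.4] t 1.8 pos [ 0.5385 -0.0282  0.3035] open 0.04259263832806154
```

```bash
python3 -m jog '[{"dx":30,"dy":-3,"dz":2,"ax":2,"ay":0,"az":0,"hand":0},{"dx":60,"dy":-6,"dz":4,"ax":4,"ay":0,"az":0,"hand":0},{"dx":90,"dy":-9,"dz":6,"ax":6,"ay":0,"az":0,"hand":0},{"dx":120,"dy":-12,"dz":8,"ax":6,"ay":0,"az":0,"hand":0},{"dx":145,"dy":-12,"dz":8,"ax":6,"ay":0,"az":0,"hand":0},{"dx":165,"dy":-12,"dz":8,"ax":6,"ay":0,"az":0,"hand":0},{"dx":168,"dy":-12,"dz":8,"ax":6,"ay":0,"az":0,"hand":0},{"dx":168,"dy":-12,"dz":8,"ax":6,"ay":0,"az":0,"hand":0}]'; python3 -c "
from h import *
goal((.5446,-.0411,.118),-15.5)
c=viewer.get_calibration('wrist');im=viewer.read_camera('wrist');cv2.imwrite('pics/w2.png',im[:,:,::-1])
import pickle;pickle.dump(c,open('w2.pkl','wb'))"
```

```text
clock: 2.6
eef_pos: [0.5445, -0.0407, 0.1363]
tcp_rot: [0.095, 0.701, -0.095, 0.701]
contact_force: [0.3, 0.4, -0.0]
opening: 0.0427
d [18.3 -0.3  0.2] a [ 0.04 -0.01  0.  ] F [ 0.3  0.4 -0. ] t 2.6 pos [ 0.5445 -0.0407  0.1363] open 0.04268226885957705
```

View pics/w2.png

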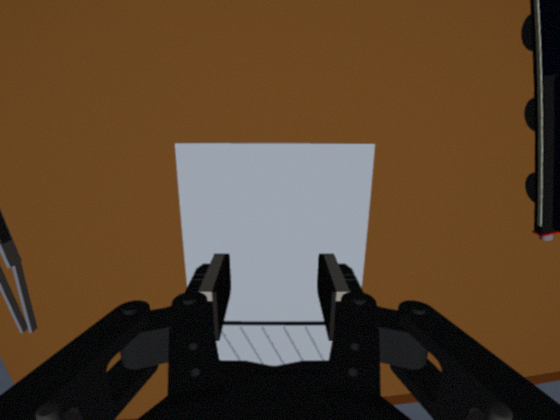

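The wrist view shows the panel square to the tool: back edge at row 143, scored line at row 323. The fingertips (about columns 215 and 332) are evenly placed over it. I'll descend gently.

```bash
python3 -m jog '[{"dx":8,"dy":0,"dz":0,"ax":0,"ay":0,"az":0,"hand":0},{"dx":14,"dy":0,"dz":0,"ax":0,"ay":0,"az":0,"hand":0},{"dx":16,"dy":0,"dz":0,"ax":0,"ay":0,"az":0,"hand":0},{"dx":17,"dy":0,"dz":0,"ax":0,"ay":0,"az":0,"hand":0},{"dx":18,"dy":0,"dz":0,"ax":0,"ay":0,"az":0,"hand":0},{"dx":18.5,"dy":0,"dz":0,"ax":0,"ay":0,"az":0,"hand":0},{"dx":19,"dy":0,"dz":0,"ax":0,"ay":0,"az":0,"hand":0},{"dx":19,"dy":0,"dz":0,"ax":0,"ay":0,"az":0,"hand":0}]'
```

```text
clock: 3.45
eef_pos: [0.5446, -0.0416, 0.1169]
tcp_rot: [0.096, 0.701, -0.096, 0.701]
contact_force: [0.4, 0.0, 0.8]
opening: 0.043
```

```bash
python3 -m jog '[{"dx":0.5,"dy":0,"dz":0,"ax":0,"ay":0,"az":0,"hand":0},{"dx":1,"dy":0,"dz":0,"ax":0,"ay":0,"az":0,"hand":0},{"dx":1.5,"dy":0,"dz":0,"ax":0,"ay":0,"az":0,"hand":0},{"dx":2,"dy":0,"dz":0,"ax":0,"ay":0,"az":0,"hand":0},{"dx":2,"dy":0,"dz":0,"ax":0,"ay":0,"az":0,"hand":0},{"dx":2,"dy":0,"dz":0,"ax":0,"ay":0,"az":0,"hand":0},{"dx":2,"dy":0,"dz":0,"ax":0,"ay":0,"az":0,"hand":0},{"dx":2,"dy":0,"dz":0,"ax":0,"ay":0,"az":0,"hand":0}]'
```

```text
clock: 4.25
eef_pos: [0.5449, -0.0415, 0.1158]
tcp_rot: [0.095, 0.7, -0.096, 0.701]
contact_force: [-2.4, 0.1, 9.2]
opening: 0.0428
```

```bash
python3 -m jog '[{"dx":0.2,"dy":0.4,"dz":3,"ax":-0.4,"ay":0,"az":0,"hand":0},{"dx":0.2,"dy":1.1,"dz":9,"ax":-1,"ay":0,"az":0,"hand":0},{"dx":0.2,"dy":2,"dz":16,"ax":-1.7,"ay":0,"az":0,"hand":0},{"dx":0.2,"dy":3,"dz":24,"ax":-2.5,"ay":0,"az":0,"hand":0},{"dx":0.2,"dy":4,"dz":31,"ax":-3.2,"ay":0,"az":0,"hand":0},{"dx":0.2,"dy":4.7,"dz":37,"ax":-3.8,"ay":0,"az":0,"hand":0},{"dx":0.2,"dy":5,"dz":39.5,"ax":-4,"ay":0,"az":0,"hand":0},{"dx":0.2,"dy":5,"dz":39.5,"ax":-4,"ay":0,"az":0,"hand":0}]'; python3 -c "
from h import *
goal((.5449+.0781,-.0415-.0114,.1158),-8.3)
c=viewer.get_calibration('wrist');im=viewer.read_camera('wrist');cv2.imwrite('pics/w3.png',im[:,:,::-1])
import pickle;pickle.dump(c,open('w3.pkl','wb'))"
```

```text
clock: 5.05
eef_pos: [0.5849, -0.0474, 0.1158]
tcp_rot: [0.071, 0.703, -0.071, 0.704]
contact_force: [1.5, -0.5, 8.7]
opening: 0.043
d [ 0.1  2.2 38.4] a [-3.22  0.14 -0.  ] F [ 1.5 -0.5  8.7] t 5.05 pos [ 0.5849 -0.0474  0.1158] open 0.043009427178012226
```

View pics/w3.png

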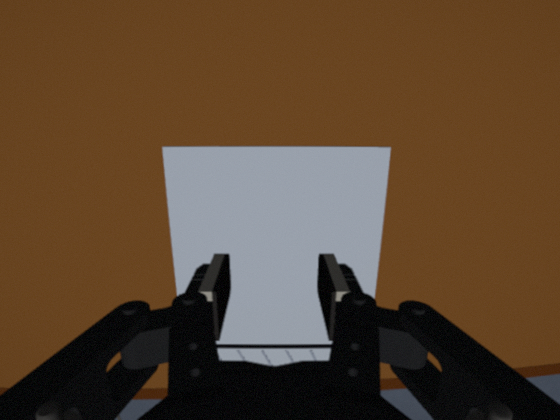

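The panel has followed without slipping: its back edge is level at row 147 and the line is at row 345. I'll slide the rest of the way.

```bash
python3 -m jog '[{"dx":0,"dy":0.2,"dz":3,"ax":-0.3,"ay":0,"az":0,"hand":0},{"dx":0,"dy":0.6,"dz":9,"ax":-0.8,"ay":0,"az":0,"hand":0},{"dx":0,"dy":1,"dz":16,"ax":-1.4,"ay":0,"az":0,"hand":0},{"dx":0,"dy":1.4,"dz":23,"ax":-2,"ay":0,"az":0,"hand":0},{"dx":0,"dy":1.8,"dz":30,"ax":-2.6,"ay":0,"az":0,"hand":0},{"dx":0,"dy":2.1,"dz":35,"ax":-3,"ay":0,"az":0,"hand":0},{"dx":0,"dy":2.2,"dz":38,"ax":-3.2,"ay":0,"az":0,"hand":0},{"dx":0,"dy":2.2,"dz":38,"ax":-3.2,"ay":0,"az":0,"hand":0}]'; python3 -c "
from h import *
goal((.5449+.0781,-.0415-.0114,.1158),-8.3)"
python3 -m jog '[{"dx":-1,"dy":0,"dz":0,"ax":0,"ay":0,"az":0,"hand":0},{"dx":-3,"dy":0,"dz":0,"ax":0,"ay":0,"az":0,"hand":0},{"dx":-10,"dy":0,"dz":0,"ax":0,"ay":0,"az":0,"hand":0},{"dx":-35,"dy":0,"dz":-20,"ax":0,"ay":0,"az":0,"hand":0},{"dx":-70,"dy":0,"dz":-40,"ax":0,"ay":0,"az":0,"hand":0},{"dx":-105,"dy":0,"dz":-60,"ax":0,"ay":0,"az":0,"hand":0},{"dx":-130,"dy":0,"dz":-80,"ax":0,"ay":0,"az":0,"hand":0},{"dx":-130,"dy":0,"dz":-80,"ax":0,"ay":0,"az":0,"hand":0}]'; python3 -c "
from h import *
goal((.5449+.0781,-.0415-.0114,.1158),-8.3)
c=viewer.get_calibration('wrist');im=viewer.read_camera('wrist');cv2.imwrite('pics/w4.png',im[:,:,::-1])
import pickle;pickle.dump(c,open('w4.pkl','wb'))
cv2.imwrite('pics/s4.png',viewer.read_camera('side')[:,:,::-1])"
```

```text
clock: 5.9
eef_pos: [0.6226, -0.0528, 0.1158]
tcp_rot: [0.051, 0.704, -0.051, 0.706]
contact_force: [1.7, -0.3, 7.5]
opening: 0.0429
d [ 0.  -0.   0.4] a [-0.02  0.14 -0.  ] F [ 1.7 -0.3  7.5] t 5.9 pos [ 0.6226 -0.0528  0.1158] open 0.042865868895034985
clock: 6.7
eef_pos: [0.5419, -0.0409, 0.2489]
tcp_rot: [0.051, 0.703, -0.051, 0.707]
contact_force: [-0.4, 0.1, -0.3]
opening: 0.0429
d [ 1.336e+02 -1.000e-01  8.120e+01] a [-0.02  0.33 -0.  ] F [-0.4  0.1 -0.3] t 6.7 pos [ 0.5419 -0.0409  0.2489] open 0.04286584995016638
```

View pics/w4.png

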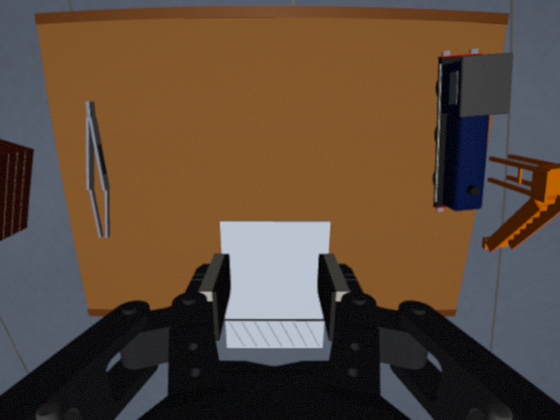

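Line at about row 320, columns 226–324. The edge shows at both sides near row 315. I'll measure the two on their own planes.

```bash
cat >> h.py <<'E'
def final(name,cols,u0,u1,v0,v1):
    import pickle
    c=pickle.load(open(name+'.pkl','rb'));im=cv2.imread(f'pics/{name}.png')
    w,wc,E,d,n,p0,sd=measure(im,c,cols)
    print("edge",len(E),"yaw",np.degrees(np.arctan2(n[1],n[0])),p0,sd,E[::8].round(1).tolist())
    g=cv2.cvtColor(im,6).astype(float);L=[]
    for u in range(u0,u1):
        s=g[v0:v1,u];k=s.argmin()
        if 2<=k<len(s)-2:
            wt=np.clip(s.max()-20-s[k-2:k+3],0,None);L.append((u,v0+k-2+(wt*np.arange(5)).sum()/wt.sum()))
    P=plane(c,L,.045)[:,:2]
    f=cv2.fitLine(P.astype(np.float32),cv2.DIST_HUBER,0,.001,.001).ravel();ld=f[:2]*np.sign(f[1])
    print("line",len(L),"yaw",np.degrees(np.arctan2(-ld[0],ld[1])),np.array(L)[::20].round(1).tolist())
    for uu in (u0,u1):
        q=plane(c,[(uu,np.polyval(np.polyfit(*np.array(L).T,1),uu))],.045)[0,:2];print("past edge mm",1000*(q-p0)@n,q)
E
python3 -c "
from h import *
final('w4',list(range(92,116))+list(range(432,454)),228,322,312,330)"
```

```text
edge 15 yaw -8.302932 [ 0.6610824  -0.09588803] 5.614805837999638e-05 [[92.0, 315.4], [100.0, 315.6]]
line 94 yaw -8.405973 [[228.0, 319.5], [248.0, 319.5], [268.0, 319.6], [288.0, 319.6], [308.0, 319.6]]
past edge mm 0.14834058958596424 [ 0.6599646  -0.10457471]
past edge mm 0.3264549912144595 [ 0.67385528 -0.01062503]
```

View pics/s4.png

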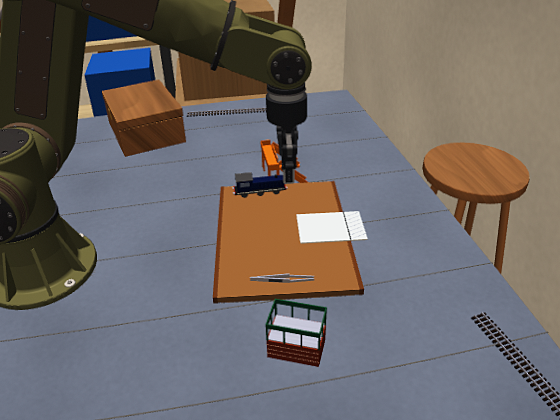

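The side view shows only the hatched strip (columns 347–366) past the front edge. The panel lies flat, the bystanders are where they were, and the gripper is well clear. Handing in.

```bash
python3 -c "
from cell import job
print(job.hand_in())"
```

```text
the job is handed in; nothing more can be done
None
```

I pressed the half-open fingertips on the panel with about 8–9 N and slid it about 79 mm to the front edge, turning it about 7° to square it up. Then I lifted the fingers clear and handed the job in after about 7 s of robot time.

- **Line position:** in the last wrist view, the scored line lies 0.15 mm (right end) and 0.33 mm (left end) past the front edge, against the 4 mm allowed. It is 0.1° off parallel.
- **Weak point in that check:** the fingers hid most of the edge, so the edge fit rests on only 15 points. Its angle still matched the earlier fit from 143 points (−8.30° against −8.29°).
- **Rest of the scene:** by eye, the side view shows just the hatched strip overhanging, the panel flat, and nothing else moved. I did not re-measure the locomotive, tweezers, signal box or footbridge.
- **Heights:** panel points from the scene and wrist views came out at 41–43 mm, about 2–4 mm below the nominal 45 mm. I used the nominal heights for the final measurement.

No check failed.

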